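Lock the track in its cutting clamp

TASK

There are two plywood clamp blocks on the model-railway bench, and one of them has a length of track lying in its channel. Push that block's lever handle round its quarter turn, counter-clockwise seen from above, right up to its end stop, so that the clamp's foot stands over the track. Leave the empty block's lever as it is and do not shift the track.

Things in the scene. Friction and masses are not known exactly. Their poses are not given: they have to be found in the camera images.
- clamp_lever (a joint): lever of the fixed plywood block (150x180x18 mm) that holds the track. Rad, growing counter-clockwise from above: 0 = open, handle parallel to the track; 1.571 = end stop, handle square to the track, pointing away. Starts at 0 to 0.35; light friction (2 N at the knob), no spring, stays where left. At the stop an 8 mm pin, 28 mm from the pivot, stands at the bar's leading side.
- clamp_lever_knob (a point): centre of the black ball knob (28 mm) on that lever's end, 70 mm above the bench. Turns with the lever: x points outward along the handle, z up; pivot 110 mm along -x. The handle is a level steel bar 11 x 11 mm at the same height, bare from 15 to 96 mm from the pivot; hub 30 mm across, top at 84 mm. Below the bar it is free down to the block (18 mm); things in its sweep are under 45 mm tall.
- track_middle (a point): middle, half-way up, of the loose length of model track (190 x 30 x 8 mm, dark sleepers, two steel rails) in the block's channel; y axis along the track. Its centre line passes 75 mm from the lever's pivot; rail tops 26 mm above the bench. A clamp arm opposite the handle swings its rubber foot over it.
- spare_lever_knob (a point): knob centre of the like lever on the other, empty block of the same shape (block middles 300 to 450 mm apart); x axis outward along its handle, pivot 110 mm along -x. It may stand anywhere from fully open to 1.2 rad on, and must be left as it is.

How it is judged:
By the outcome, as a careful person would: the job done as asked, in the order asked, and still so for the second after the job is handed in, with the robot touching nothing.
It also fails if it takes over 34 s, if anything falls off the work surface, if the arm or the gripper's body presses on something with over 40 N, if the wrist force passes 120 N, or if a joint passes its speed limit or range.

ROBOT

A 6-joint arm with a two-finger parallel gripper is mounted at the origin on the work surface. World frame = base frame: x ahead of the robot, y to its left, z up, the work surface at z = 0. Lengths are in m, angles in degrees, forces in N, time in s.
With the tool pointing down it reaches from about 0.4 to 0.825 m from the base axis. Payload 7 kg.
Tool frame: the origin (TCP) lies at the very end of the fingers, on their centre line; the grasp point (between the pads) lies 19 mm behind it (ctrl.grip_point_offset is the distance from the TCP to the grasp point, in m); x points along the fingers, z is the direction in which the jaws open and shut, and the axes are right-handed (so a half turn about x gives the same grasp; the last joint's range is limited). The gripper opens to 88 mm and grips with 3 to 60 N. Pads are 19 mm wide; open, the fingers measure 130 mm over their backs; the gripper's body (78 mm by 193 mm) begins 47 mm behind the grasp point.
Start: joints at [81.824, 20.546, 0.682, 0, -70.136, -16.507], TCP at [0.282, 0.613, 0.227] pointing down, gripper open.
Joint ranges: [-176.03, 176.03], [-82.01, 121.73], [-58.28, 71.71], [-173.87, 95.51], [-174.79, -0.11], [-173.66, 173.66]. Speed limits (degrees/s): [136.94, 136.94, 172.46, 180, 180, 180].

INTERFACE

Orientations are given as [roll, pitch, yaw] about the fixed x, y, z axes, in that order (R = Rz(yaw) Ry(pitch) Rx(roll)).
In Python, from plant import get_obs, snapshot, calibration, close_job, ctrl gives the robot as it stands.
- The arm moves only by the tool move_arm, never from a script. Its argument "commands" is a list that holds one entry, the list of rows, each a list of 4 numbers: the shift along the tool's x, y, z in cm, then the turn about the tool's x in rad. In form: [[[dx, dy, dz, spin], ...]]. A call has 1 to 8 rows; each row shifts and turns the commanded pose from where the row before left it, along the tool's axes as they then stand; what a row does not reach is not made up. A row lasts 1/10 s, in which the tool goes at most 50 mm and 8.59 degrees, less where a joint would pass 70% of its speed; a pose out of reach is approached as far as the arm can. A call with a gripper value outside its range is refused whole. "jaw" is the finger opening in cm, from 0 to 8.76, set as the call begins (left out, the last holds). The fingers move at their own pace and stop on an object; the grip force is fixed at half the most. Time passes only in rows, so rows that do not move let the fingers close. It gives the time, the measured TCP pose, the force and the opening at its end, in the units of the state.
- get_obs(): the state, without advancing time (a new reading comes with each control period).
- snapshot(name): name is "scene" or "top"; returns (picture, depth): 480x640x3 uint8, red, green, blue; 480x640 float32, m along the optical axis (not along the pixel's ray), 0 where there is no reading.
- calibration(name): a dict with "mtx" (3x3 intrinsics, pixels), "k1" (the pictures are not rectified: a ray, as slopes to the right and down, at radius r is drawn at 1 + k1 r^2 times it, then the intrinsics apply), "T" (4x4, takes a point from camera to world coordinates). Camera axes: x right, y up, looking along -z (the intrinsics and any distortion apply to the point x, -y, -z); pixel columns grow to the right and rows downward; lengths in m; the calibration is good to about 2 mm. A picture is of the moment at which its call begins. calibration takes no time and is no camera call.
- close_job(): hands the job in, once; it reports no verdict.
The state is a dict: "clock": time; "joint_pos": joint angles; "qvel": joint speeds; "tau": joint torques, N m; "tool_pos": TCP position; "orientation": TCP orientation; "force": force on the tool from outside, world axes, zero at the start; "moment": the same for the moment, N m; "opening": finger opening in m.
Only numpy, scipy, OpenCV 4.12 (cv2) and the standard library are available. Lean on these libraries where they do the work, as an engineer would, in place of code of your own. Each camera call takes 0.05 s, during which the arm holds its last target. There are 200 camera calls.

## Working session

There is one attempt and no reset: what is moved stays moved. The work goes in short steps, Python scripts to look and compute and a tool call to move; the robot and the scene stay as the last step left them, time stands still between calls to the robot, and variables do not carry over. Pictures are saved under pics/ and viewed, about 8 in all and at most 12, crops included, and the job is handed in when it is done.

Besides the shell and the picture viewer there is one more tool, called after "Request:" as name(argument=value, ...) on one line, values as JSON. move_arm: Moves the arm, as the interface text tells. Its arguments: {"type":"object","properties":{"commands":{"type":"array"},"jaw":{"type":"number"}},"required":["commands"]}

```bash
mkdir -p pics
cat > h.py <<'E'
import numpy as np, cv2
from plant import get_obs, snapshot, calibration, close_job, ctrl
def shot(cam,fn):
    p,d=snapshot(cam); cv2.imwrite('pics/'+fn+'.png',p[:,:,::-1]); np.savez('pics/'+fn,p=p,d=d); return p,d
def ray(cam,u,v):
    c=calibration(cam);K=c['mtx'];s=np.array([(u-K[0,2])/K[0,0],(v-K[1,2])/K[1,1]]);q=s.copy()
    for _ in range(20): q=s/(1+c['k1']*(q@q))
    T=c['T'];return T[:3,3],T[:3,:3]@np.array([q[0],-q[1],-1])
def onplane(cam,u,v,z):
    o,r=ray(cam,u,v);return o+r*(z-o[2])/r[2]
def bydepth(cam,u,v,d):
    o,r=ray(cam,u,v);return o+r*d
E
python3 - <<'E'
from h import *
for c in('scene','top'):
    shot(c,c+'0'); print(c,calibration(c)['T'].round(3).tolist())
print(get_obs())
E
```

```text
scene [[-0.776, -0.472, 0.419, 0.859], [0.631, -0.592, 0.502, 0.385], [0.011, 0.653, 0.757, 0.596], [0.0, 0.0, 0.0, 1.0]]
top [[0.013, 0.983, -0.181, 0.398], [-1.0, 0.012, -0.008, 0.038], [-0.006, 0.181, 0.983, 1.077], [0.0, 0.0, 0.0, 1.0]]
{'clock': 0.1, 'joint_pos': array([ 8.18254375e+01,  2.05870877e+01,  6.40738618e-01, -1.78589579e-02,
       -7.01371109e+01, -1.65060580e+01]), 'qvel': array([ 0.00499957, -0.02369355,  0.07284714,  0.12040368, -0.07480271,
       -0.00302786]), 'tau': array([-1.47476880e-03, -5.84160948e+01,  2.93753421e+01,  7.01547906e+00,
        1.01672669e-02, -4.71262956e-05]), 'tool_pos': array([0.28170394, 0.61293213, 0.22573178]), 'orientation': array([   5.13312065,   89.91486747, -109.55358   ]), 'force': array([ 0.12240056,  0.6393986 , -0.02859896]), 'moment': array([-0.00944718, -0.01774311, -0.02103088]), 'opening': 0.08778008723563546}
```

View pics/top0.png

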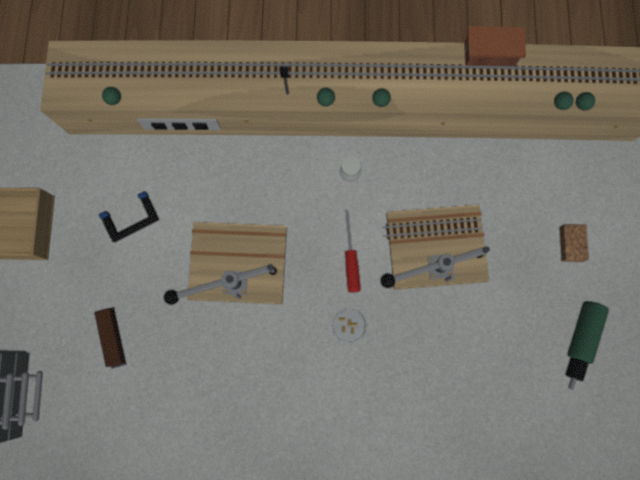

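View pics/scene0.png

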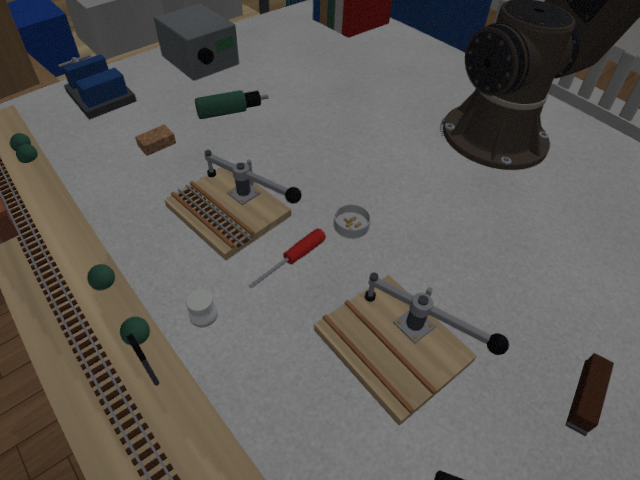

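The top view shows the tracked block on the right, with its hub near (446,262), knob near (388,281) and track near (435,228). The spare block is on the left, with its knob at (172,297). The scene view agrees.

Run:
```python
from h import *
def comp(cam,p,d,seed,mask):
    n,l,s,c=cv2.connectedComponentsWithStats(mask.astype(np.uint8))
    i=min((i for i in range(1,n) if s[i,4]>40),key=lambda i:np.hypot(*(c[i]-seed)));return s[i],c[i]
L=lambda n:(np.load(f'pics/{n}.npz')['p'],np.load(f'pics/{n}.npz')['d'])
for cam,seeds in(('top',[(388,281),(172,297)]),('scene',[(293,195),(498,344)])):
    p,d=L(cam+'0')
    for s in seeds:
        st,c=comp(cam,p,d,s,p.max(2)<45); print(cam,'knob',st,c.round(1),onplane(cam,*c,.07).round(4), bydepth(cam,*c,d[int(c[1]),int(c[0])]).round(4))
p,d=L('top0')
for n,u,v,z in(('hub',446,262,.084),('hub sp',232,279,.084),('foot-end',486,250,.07),('track L',389,231,.026),('track R',481,225,.026),('dish',349,325,.02),('tree',382,97,.08),('cup',350,168,.04)):
    print(n,onplane('top',u,v,z).round(4),bydepth('top',u,v,d[v,u]).round(4))
p2,d2=L('scene0'); print('hub scene',onplane('scene',241,169,.084).round(4),bydepth('scene',241,169,d2[169,241]).round(4))
b=cv2.resize(p[190:350,330:510],None,fx=4,fy=4,interpolation=cv2.INTER_CUBIC)[:600];cv2.imwrite('pics/crop.png',b[:,:,::-1])
```

```text
top knob [381 274  13  13 136] [387.4 280.2] [ 0.5173 -0.0664  0.07  ] [ 0.5159 -0.0652  0.082 ]
top knob [165 291  13  13 137] [170.8 296.9] [0.4821 0.3207 0.07  ] [0.481  0.3169 0.0836]
scene knob [285 187  16  16 198] [292.6 194.7] [ 0.5177 -0.0656  0.07  ] [ 0.5244 -0.0568  0.0802]
scene knob [487 334  22  21 347] [497.5 343.8] [0.4818 0.3213 0.07  ] [0.4894 0.3226 0.0807]
hub [ 0.5494 -0.1694  0.084 ] [ 0.5494 -0.1693  0.0843]
hub sp [0.5143 0.2096 0.084 ] [0.3978 0.0376 1.077 ]
foot-end [ 0.5744 -0.2456  0.07  ] [ 0.572  -0.2417  0.0837]
track L [ 0.6164 -0.0746  0.026 ] [ 0.6182 -0.0755  0.0175]
track R [ 0.6303 -0.2502  0.026 ] [ 0.6316 -0.2518  0.0203]
dish [ 0.439 -0.     0.02 ] [ 0.4396 -0.0006  0.0036]
tree [ 0.8635 -0.0579  0.08  ] [ 0.8348 -0.052   0.1414]
cup [7.356e-01 5.000e-04 4.000e-02] [0.7326 0.0008 0.0493]
hub scene [ 0.5565 -0.1597  0.084 ] [ 0.5551 -0.1622  0.0816]
```

View pics/crop.png

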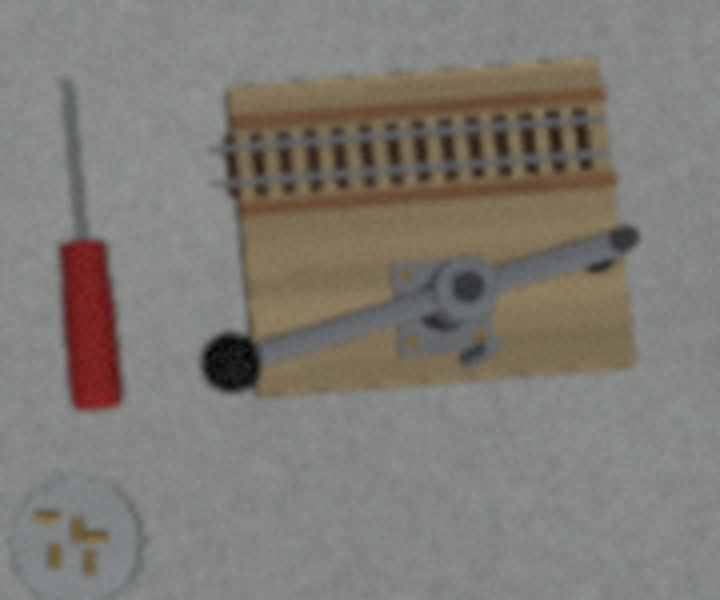

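The crop shows the hub at (446,262) and the pivot at about (0.550,-0.170). The knob is at about (0.5175,-0.066), 109 mm from the pivot against the 110 mm given. The track runs at 94.5° and the handle at 107.4°, so the lever is at about 0.22 rad. I'll go there with the jaws closed.

Request:
move_arm(commands=[[[0,2.8,2.6,0],[0,2.8,2.6,0],[0,2.8,2.6,0],[0,2.8,2.6,0],[0,2.8,2.6,0],[0,2.8,2.6,0],[0,2.8,2.6,0],[0,2.8,2.6,0]]], jaw=0)

```text
clock: 0.9
tool_pos: [0.3987, 0.3291, 0.2264]
orientation: [-28.3, 90.0, -143.0]
force: [0.9, -0.5, 1.0]
opening: 0.0288
```

Request:
move_arm(commands=[[[0,2.8,2.6,0],[0,2.8,2.6,0],[0,2.8,2.6,0],[0,2.8,2.6,0],[0,2.8,2.6,0],[0,2.8,2.6,0],[0,2.8,2.6,0],[0,2.8,2.6,0]]])

```text
clock: 1.7
tool_pos: [0.5154, 0.0467, 0.2265]
orientation: [-81.9, 90.0, 163.4]
force: [1.3, -0.1, -0.7]
opening: 0.0005
```

Request:
move_arm(commands=[[[0,2.5,2.5,0],[0,2.5,2.5,0],[0,2.5,2.5,0],[0,2.4,2.5,0],[0,0,0,0.12],[0,0,0,0.12],[0,0,0,0.12],[0,0,0,0.12]]])

```text
clock: 2.5
tool_pos: [0.5631, -0.0842, 0.2261]
orientation: [-37.4, 89.9, -179.8]
force: [0.6, 0.7, -0.7]
opening: 0.0002
```

Request:
move_arm(commands=[[[0,0,0,0.12],[0,0,0,0.12],[0,0,0,0.12],[0,0,0,0],[0,0,0,0],[0,0,0,0]]])

```text
clock: 3.1
tool_pos: [0.5633, -0.084, 0.2264]
orientation: [-19.9, 90.0, 177.4]
force: [-0.1, -0.1, -1.1]
opening: 0.0002
```

Request:
move_arm(commands=[[[3.4,0,0,0],[3.4,0,0,0],[3.4,0,0,0],[3.4,0,0,0],[2.5,0,0,0],[1.2,0,0,0],[0,0,0,0],[0,0,0,0]]])

```text
clock: 3.9
tool_pos: [0.5642, -0.0839, 0.0545]
orientation: [153.4, 89.9, -9.4]
force: [-0.8, 0.2, -0.4]
opening: 0.0007
```

Request:
move_arm(commands=[[[0,0,0.4,0],[0,0,0.4,0],[0,0,0.4,0],[0,0,0,0],[0,0,0,0]]])

```text
clock: 4.4
tool_pos: [0.552, -0.0876, 0.054]
orientation: [170.0, 90.0, 7.2]
force: [0.2, 0.1, -0.5]
opening: 0.0004
```

Run:
```python
from h import *
p,d=shot('top','t1'); q=cv2.resize(p[190:340,330:510],None,fx=4,fy=4,interpolation=cv2.INTER_CUBIC);s,_=shot('scene','s1')
s=cv2.resize(s[100:300,140:380],None,fx=3,fy=3)
cv2.imwrite('pics/c1.png',s[:,:,::-1])
```

```text
(no output)
```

View pics/c1.png

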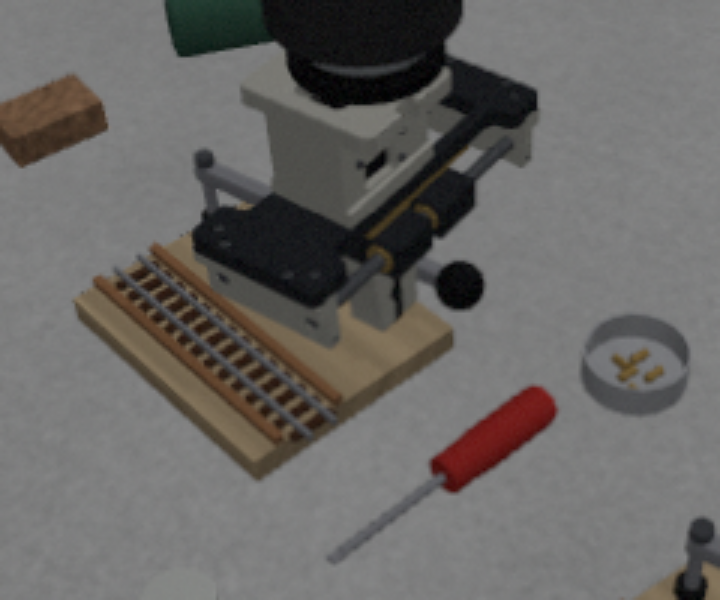

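The closed fingers are behind the bar, on its track side, inboard of the knob and clear of the track. Next I sweep the arc.

Request:
move_arm(commands=[[[0,-0.23,0.77,-0.1],[0,-0.23,0.77,-0.1],[0,-0.23,0.77,-0.1],[0,-0.23,0.77,-0.1]]])

```text
clock: 4.9
tool_pos: [0.5215, -0.0923, 0.0538]
orientation: [146.5, 89.9, 6.9]
force: [2.9, 0.2, -0.8]
opening: 0.0003
```

Request:
move_arm(commands=[[[0,-0.23,0.77,-0.1],[0,-0.23,0.77,-0.1],[0,-0.23,0.77,-0.1],[0,-0.23,0.77,-0.1],[0,0,0,0],[0,0,0,0]]])

```text
clock: 5.5
tool_pos: [0.4935, -0.1096, 0.0536]
orientation: [19.2, 90.0, -97.9]
force: [-0.4, -0.4, 0.0]
opening: 0.0005
```

```bash
cat > k.py <<'E'
from h import *
import sys
piv=np.array([.550,-.170])
o=get_obs(); t=np.radians(o['orientation'][2]-o['orientation'][0]); tz=np.array([np.cos(t),np.sin(t)]); ty=np.array([-tz[1],tz[0]])
v=piv-o['tool_pos'][:2]; print('pivot rel ty,tz mm',v@ty*1e3,v@tz*1e3,'thz',np.degrees(t)%360,o['tool_pos'],o['force'].round(1))
for cam in('top','scene'):
    p,d=shot(cam,cam+sys.argv[1]); n,l,s,c=cv2.connectedComponentsWithStats((p.max(2)<45).astype(np.uint8))
    for i in range(1,n):
        q=onplane(cam,*c[i],.07); w,h,a=s[i,2:]
        if a>50 and a>.6*w*h and .35<q[0]<.65 and -.3<q[1]<.4: print(cam,c[i].round(1),s[i],q.round(4),'ang',np.degrees(np.arctan2(*(q[:2]-piv)[::-1])).round(1)%360,'r',np.hypot(*(q[:2]-piv)).round(4))
E
python3 k.py 2
```

```text
pivot rel ty,tz mm 77.80444347192687 27.99633539607984 thz 242.85025675046802 [ 0.49354351 -0.10958485  0.0536315 ] [-0.4 -0.4  0. ]
top [471.4 254.4] [465 249  14  12 126] [ 0.5659 -0.2188  0.07  ] ang 288.1 r 0.0513
top [170.7 296.8] [165 291  13  13 126] [0.4823 0.3208 0.07  ] ang 97.9 r 0.4954
top [414.4 316.8] [409 313  12   9  80] [ 0.4528 -0.114   0.07  ] ang 150.1 r 0.1122
scene [242.6 187. ] [236 179  14  17 186] [ 0.5722 -0.1333  0.07  ] ang 58.8 r 0.0429
scene [414.7 321.6] [407 311  19  19 224] [0.5412 0.2289 0.07  ] ang 91.3 r 0.399
scene [497.5 343.8] [487 334  22  21 347] [0.4818 0.3213 0.07  ] ang 97.9 r 0.496
```

Request:
move_arm(commands=[[[0,-0.23,0.77,-0.1],[0,-0.23,0.77,-0.1],[0,-0.23,0.77,-0.1],[0,-0.23,0.77,-0.1],[0,-0.1,0.4,-0.05],[0,0,0,0]]])

```text
clock: 6.2
tool_pos: [0.4736, -0.1398, 0.0535]
orientation: [-87.2, 90.0, -178.5]
force: [0.9, 0.1, 0.4]
opening: 0.0005
```

Request:
move_arm(commands=[[[0,-0.1,0.35,-0.05],[0,0,0,0],[0,0,0.1,0]]])

```text
clock: 6.5
tool_pos: [0.4726, -0.1438, 0.0534]
orientation: [-103.3, 90.0, 168.2]
force: [-1.4, 2.3, 0.8]
opening: 0.0005
```

Request:
move_arm(commands=[[[0,-0.05,0.2,-0.03],[0,0,0,0]]])

```text
clock: 6.7
tool_pos: [0.472, -0.146, 0.0534]
orientation: [-97.3, 90.0, 176.0]
force: [-0.5, 1.4, -0.5]
opening: 0.0004
```

```bash
python3 k.py 3
```

```text
pivot rel ty,tz mm 76.50478740305283 28.430854863855863 thz 273.3097578094473 [ 0.47198139 -0.1460335   0.0533907 ] [-0.5  1.4 -0.5]
top [507.  275.4] [500 268  14  16 137] [ 0.5284 -0.2819  0.07  ] ang 259.1 r 0.114
top [170.7 296.8] [165 291  13  13 127] [0.4824 0.3208 0.07  ] ang 97.8 r 0.4955
scene [242.6 187.1] [236 179  14  17 185] [ 0.5723 -0.1333  0.07  ] ang 58.7 r 0.0429
scene [497.4 343.9] [487 334  21  21 345] [0.4818 0.3213 0.07  ] ang 97.9 r 0.496
```

Not at the stop yet (tool at 273.3°, about 275° expected). I'll push on in 1 mm steps, watching the force.

Request:
move_arm(commands=[[[0,0,0.15,-0.02],[0,0,0,0]]])

```text
clock: 7.0
tool_pos: [0.4722, -0.1476, 0.0535]
orientation: [-105.2, 90.0, 169.3]
force: [-1.0, 1.7, -0.6]
opening: 0.0004
```

Request:
move_arm(commands=[[[0,0,0.15,0],[0,0,0,0]]])

```text
clock: 7.2
tool_pos: [0.4724, -0.1493, 0.0535]
orientation: [-90.3, 90.0, -175.8]
force: [-2.0, 1.0, 0.3]
opening: 0.0006
```

Request:
move_arm(commands=[[[0,0,0.15,0],[0,0,0,0]]])

```text
clock: 7.4
tool_pos: [0.4726, -0.1508, 0.0536]
orientation: [-31.8, 90.0, -117.2]
force: [-1.5, 1.9, -0.4]
opening: 0.0004
```

Request:
move_arm(commands=[[[0,0,0.15,0],[0,0,0,0]]])

```text
clock: 7.6
tool_pos: [0.4727, -0.1523, 0.0535]
orientation: [-34.7, 90.0, -120.2]
force: [-0.7, 1.7, 0.0]
opening: 0.0002
```

Request:
move_arm(commands=[[[0,0,0.15,0],[0,0,0,0]]])

```text
clock: 7.8
tool_pos: [0.4728, -0.1538, 0.0536]
orientation: [16.7, 90.0, -68.7]
force: [-1.6, 2.1, 0.2]
opening: 0.0
```

Request:
move_arm(commands=[[[0,0,0.15,0],[0,0,0,0]]])

```text
clock: 8.0
tool_pos: [0.4729, -0.1549, 0.0535]
orientation: [-174.4, 90.0, 100.1]
force: [-2.2, 4.4, 1.2]
opening: 0.0004
```

Request:
move_arm(commands=[[[0,0,0.15,0],[0,0,0,0]]])

```text
clock: 8.2
tool_pos: [0.4729, -0.1552, 0.0535]
orientation: [176.4, 89.9, 90.9]
force: [-3.7, 14.8, 3.4]
opening: 0.0005
```

Request:
move_arm(commands=[[[0,0,0.15,0],[0,0,0,0],[0,0,0,0]]])

```text
clock: 8.5
tool_pos: [0.4729, -0.1555, 0.0535]
orientation: [175.2, 89.8, 89.7]
force: [-4.6, 24.4, 6.8]
opening: 0.0004
```

```bash
python3 k.py 4
python3 - <<'E'
from h import *
p=cv2.imread('pics/scene4.png')[100:300,140:380];q=cv2.imread('pics/top4.png')[190:390,330:530]
cv2.imwrite('pics/c4.png',np.hstack([cv2.resize(p,(400,333)),cv2.resize(q,(333,333))]))
E
```

```text
pivot rel ty,tz mm 75.7044040070994 20.542887770941856 thz 274.51084593866995 [ 0.47291444 -0.15547473  0.05348753] [-4.6 24.4  6.8]
top [170.6 296.7] [165 291  13  13 126] [0.4825 0.321  0.07  ] ang 97.8 r 0.4956
scene [242.7 187. ] [235 179  15  17 187] [ 0.5721 -0.1334  0.07  ] ang 58.8 r 0.0427
scene [414.7 321.6] [407 311  19  19 224] [0.5413 0.2289 0.07  ] ang 91.3 r 0.399
scene [497.5 343.8] [487 334  22  21 347] [0.4818 0.3213 0.07  ] ang 97.9 r 0.496
```

View pics/c4.png

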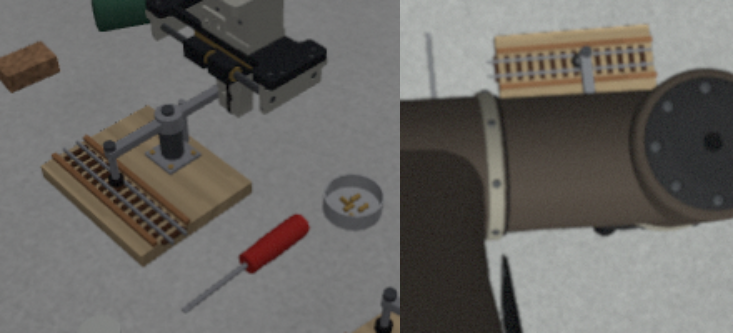

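The force climbed sharply to 24 N with almost no motion, so the lever is hard against the stop. The foot stands over the track. Next I back off along -z, lift, and move clear.

Request:
move_arm(commands=[[[0,0,-0.5,0],[0,0,-1,0],[0,0,-1,0],[-3,0,0,0],[-4,0,0,0],[-4,0,0,0],[-4,0,0,0],[-4,0,0,0]]])

```text
clock: 9.4
tool_pos: [0.471, -0.133, 0.2455]
orientation: [66.3, 89.9, -19.2]
force: [0.9, 0.4, -0.4]
opening: 0.0008
```

Request:
move_arm(commands=[[[0,0,-4,0],[0,0,-4,0],[0,0,-4,0],[0,0,-4,0],[0,0,-4,0],[0,0,-4,0],[0,0,-4,0],[0,0,-4,0]]])

```text
clock: 10.2
tool_pos: [0.4454, 0.1877, 0.2439]
orientation: [107.2, 89.9, 21.7]
force: [1.4, -0.3, 0.3]
opening: 0.0003
```

Request:
move_arm(commands=[[[0,0,-4,0],[0,0,-4,0],[0,0,-4,0],[0,0,-4,0],[0,0,0,0],[0,0,0,0]]])

```text
clock: 10.8
tool_pos: [0.4327, 0.3462, 0.243]
orientation: [-24.0, 89.9, -109.4]
force: [0.1, -0.6, 0.3]
opening: 0.0004
```

```bash
python3 k.py 5
python3 - <<'E'
from h import *
p=cv2.imread('pics/scene5.png')[100:300,140:380];q=cv2.imread('pics/top5.png')[190:350,360:520]
cv2.imwrite('pics/c5.png',np.hstack([cv2.resize(p,(400,400)),cv2.resize(q,(400,400))]))
E
```

```text
pivot rel ty,tz mm 75.30014358407537 523.9711406156272 thz 274.628786431525 [0.43266113 0.34618549 0.24299621] [ 0.1 -0.6  0.3]
top [452.6 323.6] [446 317  14  14 147] [ 0.4416 -0.1814  0.07  ] ang 186.0 r 0.109
scene [287.3 144.2] [280 138  14  14 140] [ 0.4411 -0.1807  0.07  ] ang 185.6 r 0.1094
scene [242.7 187. ] [235 179  15  17 190] [ 0.5722 -0.1333  0.07  ] ang 58.8 r 0.0429
scene [369.5 296.5] [365 291  11  10  67] [0.5603 0.1617 0.07  ] ang 88.2 r 0.3319
scene [414.7 321.4] [407 310  19  20 231] [0.541  0.2287 0.07  ] ang 91.3 r 0.3988
scene [497.5 343.8] [487 334  22  21 347] [0.4818 0.3213 0.07  ] ang 97.9 r 0.496
```

View pics/c5.png

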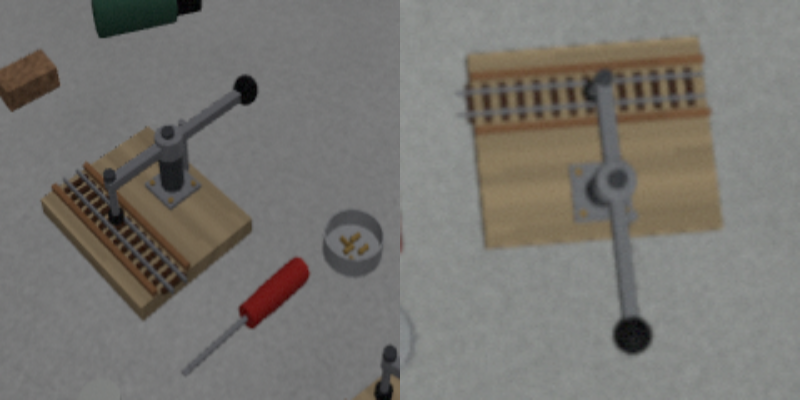

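```bash
python3 -c "
from h import *
print(close_job())"
```

```text
the job is handed in; nothing more can be done
None
```

The lever on the block with the track is round at its end stop, and the clamp's foot stands over the track. I pushed the bar counter-clockwise with the closed fingers until the force rose to about 24 N with almost no further movement. I then backed off, lifted clear and handed the job in at about 11 s.

Last checks:
- **Lever:** the two cameras put the handle at 185.6° and 186.0°. I expected about 184.5°, so they disagree by 1 to 1.5°, which is within the measuring error. The force rise is the firmer sign that it reached the stop.
- **Track:** it looks unshifted in both pictures, but I compared it by eye only.
- **Spare lever:** the scene camera gives the same knob position as at the start, (0.482, 0.321). I last had it in the top camera just before backing off, where it had drifted by less than 0.5 mm. The arm hid it from that camera in the final picture.

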